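Spacer ring and guide rod into a bushing fixture

TASK

Slip the tall spacer ring over the steel neck on top of the guide fixture so that it sits flat on the white arm, and let go of it; then take the long flanged guide rod out of the rack and thread it down through the neck and on through the lower bushing. Finish holding the rod by its knob, its flange hanging about 10 mm above the ring without resting on it and its tip showing below the lower bushing: do not let go. Leave the other things on the bench and in the rack where they are.

Things in the scene. Friction and masses are not known exactly. Their poses are not given: they have to be found in the camera images.
- fixture: Fixed guide fixture: aluminium base 115 x 90 x 10 mm, column, two white nylon arms 60 mm wide one above the other (z 45 to 57 and 100 to 114 mm), each with a 15 mm through hole. Origin: on the bench, straight below the vertical axis of both bushings; arms point along +x, ending 21 mm past the axis; column face 43 mm to -x of it, top z 114 mm. Anvil disc on the base, top z 15 mm.
- fixture_neck (a point): Centre of the mouth of the neck (upper bushing), 128 mm above the bench. The neck is a steel tube, 22 mm outside, 15 mm bore, standing 14 mm high on the upper arm, in line with the arm's hole; nothing on the fixture is higher.
- fixture_low (a point): Centre of the top of the lower bushing's hole, 57 mm above the bench and 71 mm straight below fixture_neck; the hole goes through 12 mm.
- ring: Tall plain steel spacer ring, 46 mm outside, 27 mm bore, 20 mm high, 130 g, lying flat on the bench to the left. Origin: centre of its underside, z along its axis. Seated on the upper arm its underside is 114 mm and its top 134 mm above the bench.
- rod: Steel guide rod, about 200 g, hanging upright by its flange in one of the rack's holes: longer shaft, wider flange, taller knob than the other pins. Origin: centre of the flange's underside (122 mm above the bench); z up its axis. Below: 12 mm shaft, 112 mm long, last 8 mm tapered. Above: flange 34 mm wide, 5 mm thick, then a dark round knob to grip, 20 mm wide, 32 mm high (z 5 to 37 mm).
- rod_tip (a point): The lower end of the guide rod, on its axis, 112 mm below its origin.
- rack: Fixed aluminium rack, a plate 200 x 56 mm on two end legs, its top 122 mm above the bench; three 15 mm holes in a row along its x axis at -65, 0 and 65 mm. Origin: on the bench below its centre. The three pins may hang in any order.
- short_pin: Bystander hanging in the rack: pin with a 10 mm shaft 50 mm long, flange 24 mm, thin knob 12 mm wide, 18 mm high. Origin: centre of flange underside.
- mid_pin: Bystander hanging in the rack: pin with a 12 mm shaft 70 mm long, flange 26 mm, low knob 30 mm wide, 10 mm high. Origin: centre of flange underside.
- flat_ring: Bystander: flat steel ring, 46 mm outside, 16 mm bore (too small for the neck), 9 mm high, flat on the bench to the left; it may change places with the spacer ring. Origin: centre of underside.
- micrometer: Bystander: outside micrometer about 160 mm long lying flat beyond the fixture. Origin: under the anvil end; x along the spindle.
- screwdriver: Bystander: screwdriver lying on the near side, by the robot. Origin: underside, about the middle of its length.
- jar: Bystander: closed jar, 56 mm wide, 70 mm high, on the far side between rack and fixture. Origin: centre of underside.
- gauge_block: Bystander: steel block 35 x 50 x 20 mm lying near the robot. Origin: centre of underside.
Mind the look-alikes: they are no part of the job. What is shaped like the fixture but brown or pink is not meant. Leave any turquoise look-alike of the ring alone.

How it is judged:
By the outcome, as a careful person would: the job done as asked, in the order asked, and still so for the second after the job is handed in, while the arm keeps its last pose, push and grip.
It also fails if it takes over 69 s, if anything falls off the work surface, if the arm or the gripper's body presses on something with over 40 N, if the wrist force passes 120 N, or if a joint passes its speed limit or range.

ROBOT

A 6-joint arm with a two-finger parallel gripper is mounted at the origin on the work surface. World frame = base frame: x ahead of the robot, y to its left, z up, the work surface at z = 0. Lengths are in m, angles in degrees, forces in N, time in s.
With the tool pointing down it reaches from about 0.375 to 0.975 m from the base axis. Payload 3.8 kg.
Tool frame: the origin (TCP) lies on the centre line of the jaws, within the pads' length; the fingertips stand arm.tip_reach ahead of it and the grasp point (between the pads) lies 11 mm behind it (arm.tip_reach is the distance from the TCP to the fingertips, in m); z points along the fingers, y is the line along which they close (so a half turn about z gives the same grasp; the last joint's range is limited). The gripper opens to 85 mm and grips with 20 to 120 N. Pads are 22 mm wide; open, the fingers measure 114 mm over their backs; the gripper's body (76 mm by 85 mm) begins 54 mm behind the grasp point. The pads swing forward as they close: fully open they stand 13 mm farther back than shut.
Start: joints at [-78.547, 15.12, 91.902, -0, 72.978, -2.114], TCP at [0.158, -0.656, 0.239] pointing down, gripper open.
Joint ranges: [-150.88, 150.88], [-54.13, 125.18], [17.81, 147.31], [-75.09, 255.09], [0, 152.58], [-146.25, 146.25]. Speed limits (degrees/s): [147.25, 147.25, 180, 180, 180, 180].

INTERFACE

Orientations are given as a 3x3 rotation matrix whose columns are the frame's x, y, z axes.
In Python, from rig import arm gives the robot as it stands.
- The arm moves only by the tool move_arm, never from a script. Its argument "motion" is a list of rows, each an object with "twist": the turn, a rotation vector about the tool's x, y, z each as a share of 2 pi rad, from -1 to 1, a list of three; "delta_pos": the shift along the tool's x, y, z each as a share of 0.15 m, from -1 to 1, a list of three; "hand": the closure, from 0 (fully open) to 1 (shut). A call has 1 to 8 rows; each row is the pose to reach, as a shift and turn from the pose commanded when the call began, along the tool's axes at that moment, turning the shorter way round; what a row does not reach only later rows make up. A row lasts 1/8 s, in which the tool goes at most 62.5 mm and 10.7 degrees, less where a joint would pass 70% of its speed; a pose out of reach is approached as far as the arm can. A call with a number of a shift or a turn outside -1 to 1 is refused whole. A call with a gripper value outside its range is refused whole. The fingers move at their own pace and stop on an object; "grip_force" is the grip in N (left out, the last holds). Time passes only in rows, so rows that repeat a pose let the fingers close. It gives the time, the measured TCP pose, the force, the opening and the grip force at its end, in the units of the state.
- arm.state(): the state, without advancing time (a new reading comes with each control period).
- arm.capture(name): name is "scene" or "top" or "wrist"; returns the picture (480x640x3 uint8, red, green, blue); there is no depth.
- arm.get_calibration(name): a dict with "fx", "fy", "cx", "cy" (pixels), "R" (3x3) and "t" (3): a world point X has camera coordinates R X + t. Camera axes: x right, y down, z forward; pixel columns grow to the right and rows downward; lengths in m; the calibration is good to about 2 mm. The wrist camera is an equidistant fisheye: a pixel r from the principal point sees the ray r / f radians off the axis. A picture is of the moment at which its call begins: read the wrist's pose just before it. get_calibration takes no time and is no camera call; for the wrist camera it gives the pose at the moment of the call.
- arm.sign_off(): hands the job in; it is judged then, once.
Trained networks look in the newest picture that a camera, given by its name, has taken for a name from the list of things; names that differ only in an ending like _2 or _b are one class to them, and where a whole thing is asked for, a point or a joint stands for the part that bears it (a point fixed in the world has none). Each returns a list of dicts, best first, with "confidence" (0 to 1); they miss things now and then, are a little off and sometimes report something else, mostly with a low value. They report only what shows in the picture. A call takes as long as a camera call. They do not tell look-alikes from the thing itself.
- arm.boxes_of(camera, thing): "xyz" ([x, y, z] in m, in world coordinates, good to about 4 mm: the middle of the surface that is visible of it).
- arm.place_of(camera, thing): "xyz" ([x, y, z] in m, in world coordinates, good to about 4 mm: a listed point, or the origin of a listed thing).
The state is a dict: "clock": time; "joint_pos": joint angles; "qvel": joint speeds; "tau": joint torques, N m; "position": TCP position; "ee_rot": TCP orientation; "force": force on the tool from outside, world axes, zero at the start; "ft_torque": the same for the moment, N m; "opening": opening from 0.0 (shut) to 1.0 (fully open); "finger_force": force on a finger pad.
Only numpy, scipy, OpenCV 4.12 (cv2) and the standard library are available. Lean on these libraries where they do the work, as an engineer would, in place of code of your own. Each camera call takes 0.05 s, during which the arm holds its last target. There are 200 camera calls.

## Working session

There is one attempt and no reset: what is moved stays moved. The work goes in short steps, Python scripts to look and compute and a tool call to move; the robot and the scene stay as the last step left them, time stands still between calls to the robot, and variables do not carry over. Pictures are saved under pics/ and viewed, at most 10 in all, crops included, and the job is handed in when it is done.

Besides the shell and the picture viewer there is one more tool, called as name([rows], argument=value, ...), one row to a line, values as JSON. move_arm: Moves the arm, as the interface text tells. Shift numbers are shares of 0.15 m and turn numbers shares of 2 pi rad, none past 1 either way. Its arguments: {"type":"object","properties":{"motion":{"type":"array","items":{"type":"object","properties":{"twist":{"type":"array","items":{"type":"number","minimum":-1,"maximum":1}},"delta_pos":{"type":"array","items":{"type":"number","minimum":-1,"maximum":1}},"hand":{"type":"number"}}}},"grip_force":{"type":"number"}},"required":["motion"]}

```bash
ls; mkdir -p pics; python3 - <<'E'
from rig import arm
import cv2
s=arm.state();print(s['clock'],s['position'],s['ee_rot'],s['opening'],arm.tip_reach)
for c in ['scene','top']:
    cv2.imwrite(f'pics/{c}0.png',arm.capture(c)[:,:,::-1])
    for t in ['ring','flat_ring','fixture_neck','fixture_low','fixture','rod','rack','short_pin','mid_pin','jar']:
        print(c,t,[([round(float(v),3) for v in d['xyz']],round(d['confidence'],2)) for d in arm.place_of(c,t)][:4])
E
```

```text
pics
0.0 [ 0.15820747 -0.65547606  0.23797415] [[ 9.72099582e-01  2.34568169e-01 -4.21109150e-04]
 [ 2.34568528e-01 -9.72097200e-01  2.15375067e-03]
 [ 9.58423271e-05 -2.19243908e-03 -9.99997592e-01]] 0.9984119988259701 0.008
scene ring [([0.41, 0.373, 0.002], 0.84), ([0.436, 0.279, -0.0], 0.53)]
scene flat_ring [([0.571, 0.309, -0.005], 0.79)]
scene fixture_neck [([0.275, 0.23, 0.126], 0.88), ([0.341, -0.204, 0.127], 0.87), ([0.494, 0.049, 0.131], 0.66)]
scene fixture_low [([0.274, 0.225, 0.057], 0.87), ([0.493, 0.046, 0.057], 0.76), ([0.334, -0.206, 0.054], 0.61), ([0.488, -0.272, 0.122], 0.19)]
scene fixture [([0.339, -0.207, -0.0], 0.83), ([0.271, 0.227, -0.002], 0.69), ([0.495, 0.049, 0.002], 0.68)]
scene rod [([0.487, -0.273, 0.12], 0.81)]
scene rack [([0.558, -0.263, -0.002], 0.91)]
scene short_pin [([0.553, -0.268, 0.125], 0.47)]
scene mid_pin [([0.625, -0.264, 0.121], 0.54)]
scene jar [([0.725, -0.122, -0.004], 0.94), ([0.714, 0.102, -0.001], 0.55)]
top ring [([0.41, 0.378, 0.001], 0.95), ([0.434, 0.277, -0.003], 0.82)]
top flat_ring [([0.569, 0.309, 0.002], 0.58)]
top fixture_neck [([0.271, 0.226, 0.124], 0.87), ([0.339, -0.207, 0.125], 0.78), ([0.496, 0.047, 0.129], 0.59)]
top fixture_low [([0.338, -0.206, 0.056], 0.88), ([0.273, 0.225, 0.058], 0.78), ([0.499, 0.049, 0.058], 0.77)]
top fixture [([0.271, 0.232, 0.002], 0.94), ([0.493, 0.047, -0.001], 0.83), ([0.437, 0.276, -0.002], 0.28)]
top rod [([0.49, -0.274, 0.124], 0.68)]
top rack [([0.557, -0.268, 0.001], 0.81)]
top short_pin [([0.555, -0.266, 0.124], 0.5)]
top mid_pin [([0.624, -0.264, 0.124], 0.68)]
top jar [([0.721, -0.121, -0.002], 0.82)]
```

View pics/scene0.png

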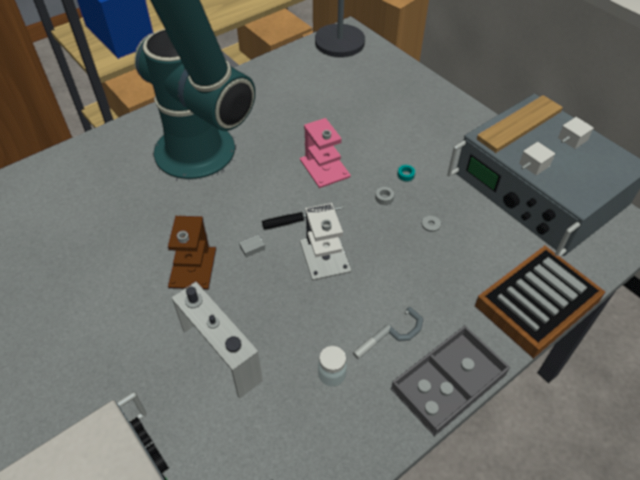

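View pics/top0.png

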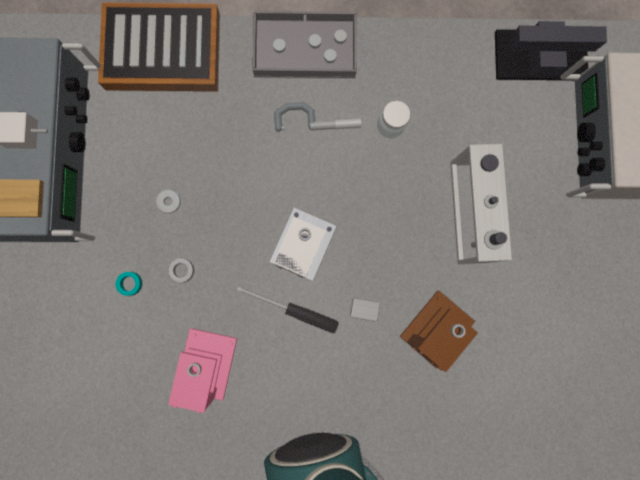

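The scene shows these candidates:
- **Fixture:** white at scene (325,235) and top (305,235). The pink (323,150) and brown (190,250) ones are look-alikes.
- **Ring:** grey at scene (385,195) and top (180,270) has the wide bore and is tall, so it is the spacer. Turquoise (406,172) is a look-alike. The ring at (431,223) and top (168,201) is flat with a small bore.
- **Rod:** scene (193,293) and top (497,239), with the tall dark knob and wide flange. The pins at (212,320) and (233,344) are thin and low.

I'll confirm these in one enlarged crop.

```bash
python3 - <<'E'
import cv2,numpy as np
s=cv2.imread('pics/scene0.png');t=cv2.imread('pics/top0.png')
z=lambda im,x,y:cv2.resize(im[y:y+75,x:x+100],(400,300),interpolation=cv2.INTER_CUBIC)
cv2.imwrite('pics/crop0.png',np.vstack([np.hstack([z(s,350,160),z(s,165,275)]),np.hstack([z(t,110,215),z(t,440,180)])]))
E
```

```text
(no output)
```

View pics/crop0.png

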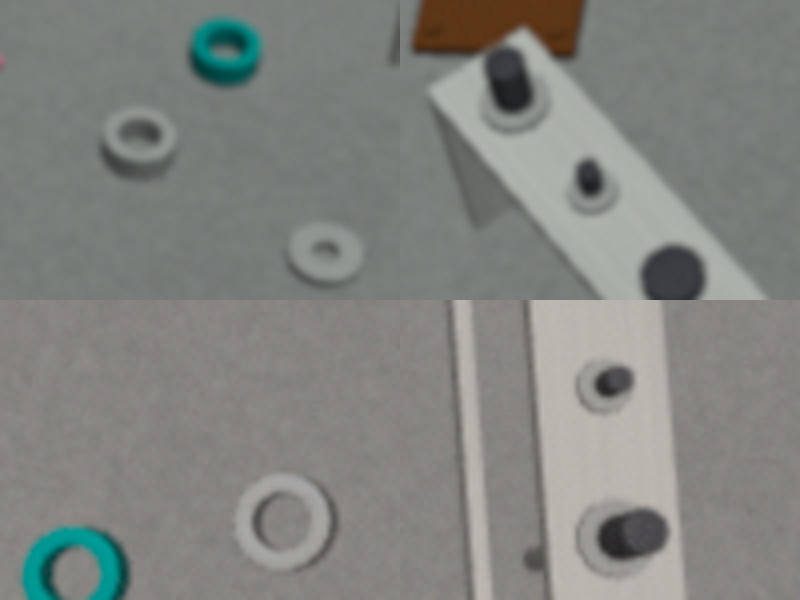

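The crop confirms it: the tall grey wide-bore ring is at (0.435, 0.278), and the wide-flange tall-knob rod is at the rack's near end at (0.488, -0.273). Next I'll square the tool to the world axes and move towards the rod.

move_arm([
  {"delta_pos":[0.4,-0.4,0],"twist":[-0.0003,0,0.02],"hand":0},
  {"delta_pos":[0.8,-0.8,0],"twist":[-0.0003,0,0.0377],"hand":0},
  {"delta_pos":[1,-1,0],"twist":[-0.0003,0,0.0377],"hand":0},
  {"delta_pos":[1,-1,0],"twist":[-0.0003,0,0.0377],"hand":0},
])

```text
clock: 1.6
position: [0.2702, -0.4723, 0.2393]
ee_rot: [[1.0, 0.002, 0.001], [0.002, -1.0, -0.001], [0.001, 0.001, -1.0]]
force: [-0.1, -0.6, -0.6]
opening: 1.004
finger_force: 0.0
```

move_arm([
  {"delta_pos":[0.3,-0.3,0],"hand":0},
  {"delta_pos":[0.6,-0.6,0],"hand":0},
  {"delta_pos":[0.9,-0.9,0],"hand":0},
  {"delta_pos":[1,-1,0],"hand":0},
  {"delta_pos":[1,-1,0],"hand":0},
  {"delta_pos":[1,-1,0],"hand":0},
])

```text
invalid input
```

```bash
cat > h.py <<'E'
from rig import arm
import cv2,numpy as np
np.set_printoptions(precision=4,suppress=True)
def st():
    s=arm.state();print(round(s['clock'],2),np.array(s['position']),'op',round(s['opening'],3),'F',np.array(s['force']),'ff',s['finger_force'])
    print(np.array(s['ee_rot']).ravel());return s
def look(name,things):
    st();c=arm.get_calibration('wrist');cv2.imwrite(f'pics/{name}.png',arm.capture('wrist')[:,:,::-1])
    np.save(f'pics/{name}.npy',c,allow_pickle=True)
    print('cam',-np.array(c['R']).T@np.array(c['t']),np.array(c['R'])[2],c['fx'],c['cx'],c['cy'])
    for t in things:
        for d in arm.place_of('wrist',t)[:3]: print(t,np.array(d['xyz']),round(d['confidence'],2))
E
python3 -c "
from h import *
look('w1',['rod','rod','short_pin','mid_pin'])"
```

```text
1.6 [ 0.2702 -0.4723  0.2393] op 1.004 F [-0.1375 -0.6156 -0.6021] ff 0.0
[ 1.      0.0021  0.0006  0.0021 -1.     -0.0012  0.0006  0.0012 -1.    ]
cam [ 0.3537 -0.472   0.3734] [-0.3228 -0.0012 -0.9465] 371.64829954431775 314.73440864866706 238.16062093407942
```

move_arm([
  {"delta_pos":[0.3,-0.3,0],"twist":[0,0,0],"hand":0},
  {"delta_pos":[0.6,-0.6,0],"twist":[0,0,0],"hand":0},
  {"delta_pos":[0.9,-0.9,0],"twist":[0,0,0],"hand":0},
  {"delta_pos":[1,-1,0],"twist":[0,0,0],"hand":0},
  {"delta_pos":[1,-1,0],"twist":[0,0,0],"hand":0},
  {"delta_pos":[1,-1,0],"twist":[0,0,0],"hand":0},
])

```text
clock: 2.6
position: [0.4184, -0.3265, 0.2389]
ee_rot: [[1.0, -0.001, -0.0], [-0.001, -1.0, -0.002], [-0.0, 0.002, -1.0]]
force: [-0.5, -0.2, -0.5]
opening: 1.0
finger_force: 0.0
```

```bash
python3 -c "
from h import *
look('w1',['rod','rod','rod','short_pin','mid_pin'])"
```

```text
2.6 [ 0.4184 -0.3265  0.2389] op 1.0 F [-0.4786 -0.2075 -0.5244] ff 0.0
[ 1.     -0.0012 -0.0005 -0.0012 -1.     -0.0023 -0.0005  0.0023 -1.    ]
cam [ 0.502  -0.3263  0.3729] [-0.3239 -0.0012 -0.9461] 371.64829954431775 314.73440864866706 238.16062093407942
rod [ 0.4925 -0.267   0.1232] 0.75
rod [ 0.4925 -0.267   0.1232] 0.75
rod [ 0.4925 -0.267   0.1232] 0.75
short_pin [ 0.555  -0.2655  0.1215] 0.75
```

move_arm([
  {"delta_pos":[0.1,-0.4,0],"twist":[0,0,0],"hand":0},
  {"delta_pos":[0.1,-0.8,0],"twist":[0,0,0],"hand":0},
  {"delta_pos":[0.2,-1,0],"twist":[0,0,0],"hand":0},
])

```text
clock: 3.28
position: [0.4481, -0.1732, 0.2387]
ee_rot: [[1.0, 0.0, -0.0], [0.0, -1.0, -0.001], [-0.0, 0.001, -1.0]]
force: [0.9, -0.1, 0.4]
opening: 1.001
finger_force: 0.0
```

move_arm([
  {"delta_pos":[0,-0.4,0],"twist":[0,0,0],"hand":0},
  {"delta_pos":[0,-0.8,0],"twist":[0,0,0],"hand":0},
  {"delta_pos":[0,-1,0],"twist":[0,0,0],"hand":0},
])

```text
clock: 3.65
position: [0.4486, -0.023, 0.2386]
ee_rot: [[1.0, 0.001, 0.001], [0.001, -1.0, -0.001], [0.001, 0.001, -1.0]]
force: [1.2, -0.6, 0.0]
opening: 0.998
finger_force: 0.0
```

move_arm([
  {"delta_pos":[0,-0.3,0],"twist":[0,0,0],"hand":0},
  {"delta_pos":[0,-0.5,0],"twist":[0,0,0],"hand":0},
  {"delta_pos":[0,-0.5,0],"twist":[0,0,0],"hand":0},
  {"delta_pos":[0,-0.5,0],"twist":[0,0,0],"hand":0},
])

```text
clock: 4.15
position: [0.449, 0.0492, 0.2384]
ee_rot: [[1.0, 0.0, 0.0], [0.0, -1.0, -0.002], [0.0, 0.002, -1.0]]
force: [1.0, 0.6, -0.2]
opening: 1.002
finger_force: 0.0
```

```bash
python3 -c "
from h import *
look('w2',['fixture_neck','fixture_low'])"
```

```text
4.15 [0.449  0.0492 0.2384] op 1.002 F [ 1.0237  0.6071 -0.2161] ff 0.0
[ 1.      0.      0.0003  0.     -1.     -0.0025  0.0003  0.0025 -1.    ]
cam [0.5325 0.0496 0.3724] [-0.3232 -0.0017 -0.9463] 371.64829954431775 314.73440864866706 238.16062093407942
fixture_neck [ 0.3375 -0.2053  0.128 ] 0.84
fixture_neck [0.4959 0.0524 0.1255] 0.79
fixture_neck [ 0.5745  0.3076 -0.0064] 0.25
fixture_low [ 0.3345 -0.2066  0.0561] 0.94
fixture_low [0.4964 0.0466 0.0609] 0.9
fixture_low [0.2714 0.23   0.0551] 0.7
```

View pics/w2.png

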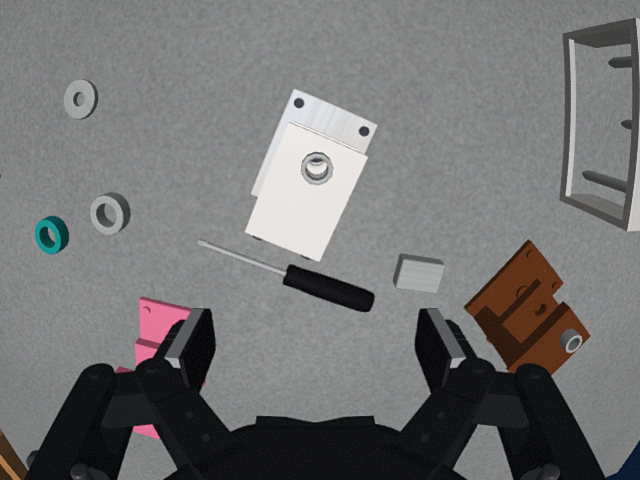

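The wrist view shows the neck at (317,168) on the white arm, the spacer ring at (110,214), the flat ring at (81,99) and the turquoise ring at (51,235). I'll rectify patches onto known planes and fit circles.

```bash
cat >> h.py <<'E'
def rect(img,c,ctr,z,half=.03,n=300,fish=True):
    g=np.linspace(-half,half,n)
    X=np.stack([ctr[0]-g[:,None]+0*g[None],ctr[1]-g[None]+0*g[:,None],z+0*g[None]+0*g[:,None]],-1)
    p=X@np.array(c['R']).T+np.array(c['t'])
    x,y=p[...,0]/p[...,2],p[...,1]/p[...,2]
    if fish:
        r=np.hypot(x,y)+1e-12;k=np.arctan(r)/r;x,y=x*k,y*k
    return cv2.remap(img,(x*c['fx']+c['cx']).astype('f4'),(y*c['fy']+c['cy']).astype('f4'),cv2.INTER_CUBIC)
def circ(img,c,ctr,z,diam,fish=True,half=.03,n=300,search=.010):
    """centre of the circle of this diameter at height z with the strongest radial edge"""
    g=cv2.GaussianBlur(cv2.cvtColor(rect(img,c,ctr,z,half,n,fish),cv2.COLOR_BGR2GRAY).astype('f4'),(0,0),2)
    gx,gy=cv2.Sobel(g,cv2.CV_32F,1,0),cv2.Sobel(g,cv2.CV_32F,0,1)
    s=(n-1)/(2*half);a=np.linspace(0,2*np.pi,180,endpoint=False);best=[]
    for d in np.arange(-1,1.01,.5)*1e-3:
      r=(diam/2+d)*s
      for u in np.arange(-search*s,search*s+1,1):
        for v in np.arange(-search*s,search*s+1,1):
          px=(n/2+u+r*np.cos(a)).astype(int).clip(0,n-1);py=(n/2+v+r*np.sin(a)).astype(int).clip(0,n-1)
          e=gx[py,px]*np.cos(a)+gy[py,px]*np.sin(a)
          best.append((abs(np.median(e)),ctr[0]-v/s,ctr[1]-u/s,2*(diam/2+d)))
    return np.array(max(best))
E
python3 - <<'E'
from h import *
ld=lambda n:(cv2.imread(f'pics/{n}.png'),np.load(f'pics/{n}.npy',allow_pickle=True).item())
w1,c1=ld('w1');w2,c2=ld('w2');t0=cv2.imread('pics/top0.png');ct=arm.get_calibration('top')
N=(.496,.049);R=(.4905,-.271);G=(.435,.278)
P=[]
for nm,im,c,ctr,z,d,f in [('neck w',w2,c2,N,.128,.022,1),('bore w',w2,c2,N,.128,.015,1),('neck t',t0,ct,N,.128,.022,0),
  ('knob w',w1,c1,R,.159,.020,1),('flange w',w1,c1,R,.127,.034,1),('flange t',t0,ct,R,.127,.034,0),('knob t',t0,ct,R,.159,.020,0),
  ('ring w',w2,c2,G,.020,.046,1),('bore w',w2,c2,G,.020,.027,1),('ring t',t0,ct,G,.020,.046,0),('bore t',t0,ct,G,.02,.027,0)]:
    b=circ(im,c,ctr,z,d,bool(f));print(nm,b)
    if nm in('neck w','knob w','flange w','ring w','neck t','ring t'):
        v=rect(im,c,ctr,z,fish=bool(f));s=299/.06;q=(int(150-(b[2]-ctr[1])*s),int(150-(b[1]-ctr[0])*s));cv2.circle(v,q,int(b[3]/2*s),(0,0,255),1);P.append(cv2.resize(v,(260,260)))
cv2.imwrite('pics/m1.png',np.vstack([np.hstack(P[:3]),np.hstack(P[3:])]))
E
```

```text
neck w [92.4069  0.4996  0.0482  0.02  ]
bore w [107.4986   0.4974   0.048    0.015 ]
neck t [28.0349  0.4938  0.0474  0.02  ]
knob w [156.4338   0.4915  -0.2771   0.018 ]
flange w [67.0062  0.4901 -0.2712  0.034 ]
flange t [18.8305  0.4859 -0.2797  0.032 ]
knob t [51.0145  0.4861 -0.261   0.018 ]
ring w [39.9896  0.4396  0.2776  0.044 ]
bore w [66.8795  0.439   0.2782  0.027 ]
ring t [18.4122  0.4376  0.2778  0.044 ]
bore t [21.876   0.4376  0.2788  0.028 ]
```

View pics/m1.png

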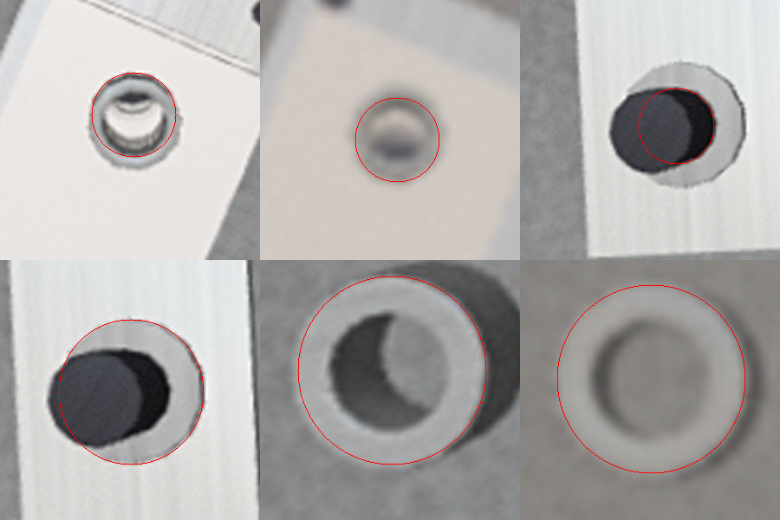

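Ring at about (0.4385, 0.278), neck at about (0.498, 0.048), and rod at about (0.490, -0.271) with flange and knob agreeing. Next I'll go above the ring and measure again close up.

move_arm([
  {"delta_pos":[0,-0.4,0],"twist":[0,0,0],"hand":0},
  {"delta_pos":[-0.07,-0.8,0],"twist":[0,0,0],"hand":0},
  {"delta_pos":[-0.07,-1,0],"twist":[0,0,0],"hand":0},
])

```text
clock: 4.68
position: [0.4383, 0.2012, 0.2381]
ee_rot: [[1.0, -0.0, 0.0], [-0.0, -1.0, -0.001], [0.0, 0.001, -1.0]]
force: [-0.1, -0.2, 0.4]
opening: 1.0
finger_force: 0.0
```

move_arm([
  {"delta_pos":[0,-0.4,0.2],"twist":[0,0,0],"hand":0},
  {"delta_pos":[0,-0.525,0.5],"twist":[0,0,0],"hand":0},
  {"delta_pos":[0,-0.525,0.65],"twist":[0,0,0],"hand":0},
  {"delta_pos":[0,-0.525,0.65],"twist":[0,0,0],"hand":0},
  {"delta_pos":[0,-0.525,0.65],"twist":[0,0,0],"hand":0},
])

```text
clock: 5.3
position: [0.4396, 0.2781, 0.1415]
ee_rot: [[1.0, -0.001, 0.002], [-0.001, -1.0, -0.001], [0.002, 0.001, -1.0]]
force: [0.8, -0.1, -0.0]
opening: 1.004
finger_force: 0.0
```

```bash
python3 - <<'E'
from h import *
look('w3',['ring'])
im=cv2.imread('pics/w3.png');c=arm.get_calibration('wrist')
for d in(.046,.027):print(circ(im,c,(.4385,.278),.02,d))
E
```

```text
5.3 [0.4396 0.2781 0.1415] op 1.004 F [ 0.7954 -0.0917 -0.0384] ff 0.0
[ 1.     -0.0014  0.0016 -0.0014 -1.     -0.0012  0.0016  0.0012 -1.    ]
cam [0.523  0.2782 0.2756] [-0.322  -0.0001 -0.9468] 371.64829954431775 314.73440864866706 238.16062093407942
ring [ 0.4397  0.2818 -0.0023] 0.84
ring [0.4098 0.3796 0.0029] 0.58
[54.1887  0.4395  0.2794  0.044 ]
[89.3633  0.4393  0.2792  0.027 ]
```

move_arm([
  {"delta_pos":[0,-0.008,0.3],"twist":[0,0,0],"hand":0},
  {"delta_pos":[0,-0.008,0.6],"twist":[0,0,0],"hand":0},
  {"delta_pos":[0,-0.008,0.8],"twist":[0,0,0],"hand":0},
  {"delta_pos":[0,-0.008,0.863],"twist":[0,0,0],"hand":0},
  {"delta_pos":[0,-0.008,0.863],"twist":[0,0,0],"hand":0},
])

```text
clock: 6.02
position: [0.4393, 0.2795, 0.0117]
ee_rot: [[1.0, -0.0, 0.001], [-0.0, -1.0, -0.001], [0.001, 0.001, -1.0]]
force: [0.5, -0.6, 0.3]
opening: 1.004
finger_force: 0.0
```

move_arm([
  {"delta_pos":[0,0,0],"twist":[0,0,0],"hand":0.3},
  {"delta_pos":[0,0,0],"twist":[0,0,0],"hand":0.5},
  {"delta_pos":[0,0,0],"twist":[0,0,0],"hand":1},
  {"delta_pos":[0,0,0],"twist":[0,0,0],"hand":1},
  {"delta_pos":[0,0,0],"twist":[0,0,0],"hand":1},
  {"delta_pos":[0,0,0],"twist":[0,0,0],"hand":1},
], grip_force=40)

```text
clock: 6.78
position: [0.4397, 0.28, 0.0128]
ee_rot: [[1.0, -0.0, 0.002], [-0.0, -1.0, -0.001], [0.002, 0.001, -1.0]]
force: [-1.6, 0.3, 6.2]
opening: 0.519
finger_force: 40.2
```

move_arm([
  {"delta_pos":[0,0,-0.2],"twist":[0,0,0],"hand":1},
  {"delta_pos":[0,0,-0.5],"twist":[0,0,0],"hand":1},
  {"delta_pos":[0,0,-0.8],"twist":[0,0,0],"hand":1},
  {"delta_pos":[0,0,-1],"twist":[0,0,0],"hand":1},
  {"delta_pos":[0,0,-1],"twist":[0,0,0],"hand":1},
])

```text
clock: 7.4
position: [0.4406, 0.2809, 0.1644]
ee_rot: [[1.0, 0.0, 0.007], [0.0, -1.0, 0.002], [0.007, -0.002, -1.0]]
force: [0.4, 0.6, -1.8]
opening: 0.516
finger_force: 41.6
```

move_arm([
  {"delta_pos":[0.1,0.3,-0.2],"twist":[0,0,0],"hand":1},
  {"delta_pos":[0.2,0.6,-0.2],"twist":[0,0,0],"hand":1},
  {"delta_pos":[0.385,0.9,-0.2],"twist":[0,0,0],"hand":1},
  {"delta_pos":[0.385,1,-0.2],"twist":[0,0,0],"hand":1},
])

```text
clock: 7.9
position: [0.4965, 0.1273, 0.1895]
ee_rot: [[1.0, -0.003, -0.002], [-0.003, -1.0, -0.003], [-0.002, 0.003, -1.0]]
force: [0.2, 0.4, -1.5]
opening: 0.519
finger_force: 41.7
```

move_arm([
  {"delta_pos":[0,0.2,0],"twist":[0,0,0],"hand":1},
  {"delta_pos":[0,0.4,0],"twist":[0,0,0],"hand":1},
  {"delta_pos":[0,0.54,0],"twist":[0,0,0],"hand":1},
  {"delta_pos":[0,0.54,0],"twist":[0,0,0],"hand":1},
  {"delta_pos":[0,0.54,0],"twist":[0,0,0],"hand":1},
])

```text
clock: 8.52
position: [0.4955, 0.0494, 0.1904]
ee_rot: [[1.0, 0.0, -0.002], [0.0, -1.0, -0.001], [-0.002, 0.001, -1.0]]
force: [-0.3, 0.2, -0.9]
opening: 0.516
finger_force: 41.7
```

```bash
python3 - <<'E'
from h import *
look('w4',['fixture_neck','ring'])
s=arm.state();p=s['position']
im=cv2.imread('pics/w4.png');c=arm.get_calibration('wrist')
zt=p[2]+.008
for d in(.046,.027):print(circ(im,c,p[:2],zt,d,search=.006))
P=[rect(im,c,p[:2],z,.04,400) for z in(zt,.128)]
cv2.imwrite('pics/m2.png',np.hstack(P))
E
```

```text
8.53 [0.4955 0.0494 0.1904] op 0.516 F [-0.3185  0.2334 -0.8614] ff 41.739660669118166
[ 1.      0.     -0.0015  0.     -1.     -0.0013 -0.0015  0.0013 -1.    ]
cam [0.5792 0.0496 0.3243] [-0.3249 -0.0006 -0.9457] 371.64829954431775 314.73440864866706 238.16062093407942
fixture_neck [0.4964 0.053  0.1274] 0.87
fixture_neck [ 0.3361 -0.2066  0.1296] 0.73
fixture_neck [ 0.366  -0.0651 -0.0032] 0.25
ring [0.4102 0.378  0.0028] 0.86
ring [0.4944 0.0478 0.1749] 0.76
[111.298    0.4962   0.0497   0.044 ]
[94.0413  0.4962  0.0497  0.027 ]
```

View pics/m2.png

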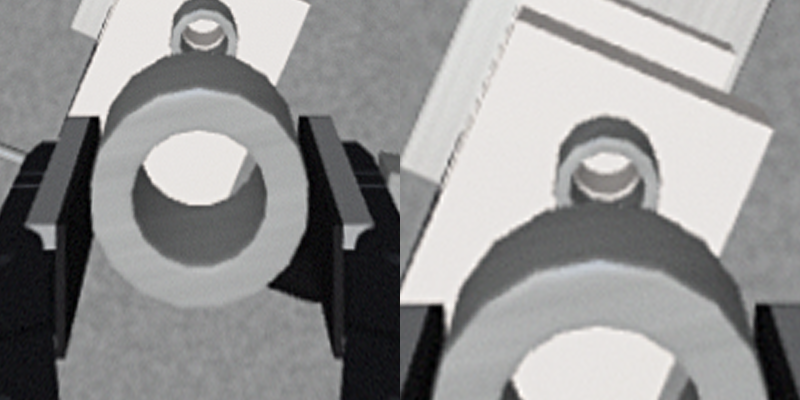

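The picture shows the ring held level at about (0.4962, 0.0497), and the neck rim at about (0.4976, 0.0479). I'll correct by that and lower to just above the mouth.

move_arm([
  {"delta_pos":[0.01,0.012,0.15],"twist":[0,0,0],"hand":1},
  {"delta_pos":[0.01,0.012,0.28],"twist":[0,0,0],"hand":1},
  {"delta_pos":[0.01,0.012,0.28],"twist":[0,0,0],"hand":1},
  {"delta_pos":[0.01,0.012,0.28],"twist":[0,0,0],"hand":1},
])

```text
clock: 9.18
position: [0.4982, 0.0472, 0.15]
ee_rot: [[1.0, 0.001, 0.001], [0.001, -1.0, -0.002], [0.001, 0.002, -1.0]]
force: [0.1, 0.3, -1.0]
opening: 0.513
finger_force: 41.7
```

```bash
python3 - <<'E'
from h import *
look('w5',[])
s=arm.state();p=s['position']
im=cv2.imread('pics/w5.png');c=arm.get_calibration('wrist')
zt=p[2]+.0075
for d in(.046,.027):print(circ(im,c,p[:2],zt,d,search=.006))
P=[rect(im,c,p[:2],zt,.03,400), rect(im,c,(.4977,.048),.128,.03,400)]
for q in P[1:]: cv2.circle(q,(200,200),73,(0,0,255),1)
cv2.imwrite('pics/m3.png',np.hstack(P))
E
```

```text
9.18 [0.4982 0.0472 0.15  ] op 0.513 F [ 0.0773  0.2966 -0.9852] ff 41.73340978100896
[ 1.      0.0005  0.001   0.0005 -1.     -0.0018  0.001   0.0018 -1.    ]
cam [0.5816 0.0475 0.2841] [-0.3225 -0.0012 -0.9466] 371.64829954431775 314.73440864866706 238.16062093407942
[107.4406   0.4985   0.0473   0.044 ]
[98.129   0.4985  0.0473  0.027 ]
```

View pics/m3.png

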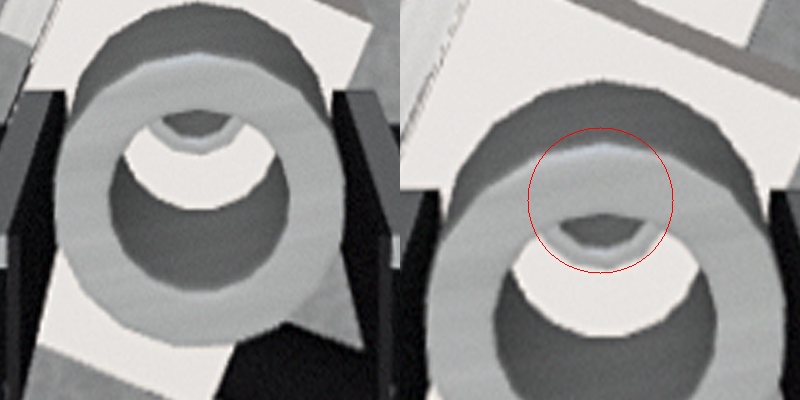

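The neck's near rim shows through the bore and lines up with the prediction, within about 1 mm. I'll lower the ring.

move_arm([
  {"delta_pos":[-0.004,-0.005,0.03],"twist":[0,0,0],"hand":1},
  {"delta_pos":[-0.004,-0.005,0.06],"twist":[0,0,0],"hand":1},
  {"delta_pos":[-0.004,-0.005,0.09],"twist":[0,0,0],"hand":1},
  {"delta_pos":[-0.004,-0.005,0.09],"twist":[0,0,0],"hand":1},
])

```text
clock: 9.72
position: [0.4966, 0.0475, 0.1352]
ee_rot: [[1.0, -0.0, -0.001], [-0.0, -1.0, -0.002], [-0.001, 0.002, -1.0]]
force: [-0.7, 0.2, -1.7]
opening: 0.513
finger_force: 41.7
```

Free so far, with the underside about 5 mm below the mouth. I'll continue to the arm.

move_arm([
  {"delta_pos":[0,0,0.02],"twist":[0,0,0],"hand":1},
  {"delta_pos":[0,0,0.04],"twist":[0,0,0],"hand":1},
  {"delta_pos":[0,0,0.055],"twist":[0,0,0],"hand":1},
  {"delta_pos":[0,0,0.055],"twist":[0,0,0],"hand":1},
  {"delta_pos":[0,0,0.055],"twist":[0,0,0],"hand":1},
])

```text
clock: 10.35
position: [0.4972, 0.0475, 0.1277]
ee_rot: [[1.0, -0.0, 0.0], [-0.0, -1.0, -0.002], [0.0, 0.002, -1.0]]
force: [-0.1, -0.4, -0.8]
opening: 0.514
finger_force: 41.7
```

move_arm([
  {"delta_pos":[0,0,0.006],"twist":[0,0,0],"hand":1},
  {"delta_pos":[0,0,0.01],"twist":[0,0,0],"hand":1},
  {"delta_pos":[0,0,0.01],"twist":[0,0,0],"hand":1},
])

```text
clock: 10.72
position: [0.4974, 0.0475, 0.1268]
ee_rot: [[1.0, -0.0, 0.001], [-0.0, -1.0, -0.002], [0.001, 0.002, -1.0]]
force: [-1.3, 0.1, 4.2]
opening: 0.515
finger_force: 42.2
```

move_arm([
  {"delta_pos":[0,0,0],"twist":[0,0,0],"hand":0.4},
  {"delta_pos":[0,0,0],"twist":[0,0,0],"hand":0},
  {"delta_pos":[0,0,0],"twist":[0,0,0],"hand":0},
  {"delta_pos":[0,0,0],"twist":[0,0,0],"hand":0},
])

```text
clock: 11.22
position: [0.4972, 0.0475, 0.126]
ee_rot: [[1.0, -0.0, 0.0], [-0.0, -1.0, -0.002], [0.0, 0.002, -1.0]]
force: [-0.3, 0.1, -1.0]
opening: 1.002
finger_force: 0.0
```

move_arm([
  {"delta_pos":[0,0,-0.2],"twist":[0,0,0],"hand":0},
  {"delta_pos":[0,0,-0.5],"twist":[0,0,0],"hand":0},
  {"delta_pos":[0,0,-0.75],"twist":[0,0,0],"hand":0},
  {"delta_pos":[0,0,-0.75],"twist":[0,0,0],"hand":0},
  {"delta_pos":[0,0,-0.75],"twist":[0,0,0],"hand":0},
])

```text
clock: 11.85
position: [0.4968, 0.0477, 0.2381]
ee_rot: [[1.0, -0.0, -0.0], [-0.0, -1.0, -0.002], [-0.0, 0.002, -1.0]]
force: [-0.9, 0.5, -0.7]
opening: 0.999
finger_force: 0.0
```

```bash
python3 - <<'E'
from h import *
look('w6',['fixture_neck','ring'])
im=cv2.imread('pics/w6.png');c=arm.get_calibration('wrist')
for d,z in((.046,.134),(.027,.134),(.015,.128),(.022,.128)):print(d,circ(im,c,(.4975,.048),z,d,search=.005))
P=[rect(im,c,(.4975,.048),z,.03,400) for z in(.134,.128)]
cv2.circle(P[0],(200,200),90,(0,0,255),1);cv2.circle(P[1],(200,200),50,(0,0,255),1)
cv2.imwrite('pics/m4.png',np.hstack(P))
E
```

```text
11.85 [0.4968 0.0477 0.2381] op 0.999 F [-0.9418  0.4625 -0.7228] ff 0.0
[ 1.     -0.0001 -0.0005 -0.0001 -1.     -0.0019 -0.0005  0.0019 -1.    ]
cam [0.5804 0.048  0.372 ] [-0.3239 -0.0011 -0.9461] 371.64829954431775 314.73440864866706 238.16062093407942
fixture_neck [0.2737 0.228  0.1209] 0.87
fixture_neck [0.4987 0.051  0.1243] 0.73
fixture_neck [ 0.3389 -0.2091  0.128 ] 0.64
ring [0.4977 0.047  0.1118] 0.82
ring [0.4097 0.38   0.0035] 0.76
0.046 [69.573   0.4965  0.0476  0.045 ]
0.027 [90.0893  0.4961  0.0478  0.027 ]
0.015 [90.0477  0.4971  0.048   0.015 ]
0.022 [80.7192  0.4985  0.0478  0.024 ]
```

View pics/m4.png

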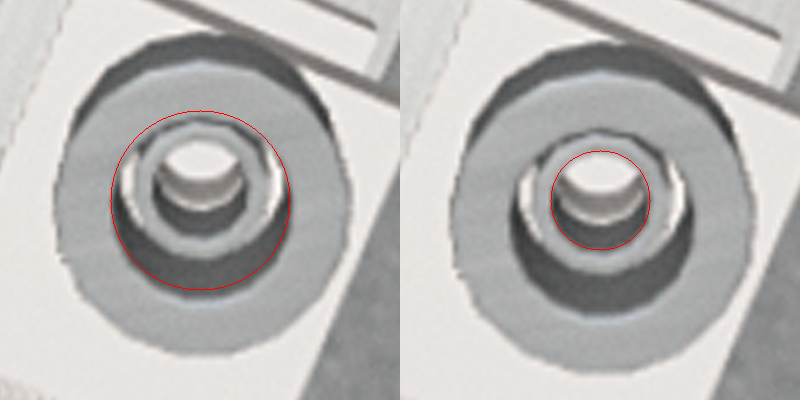

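The ring sits flat on the arm with the neck well inside its bore; the neck bore is centred at (0.4971, 0.0480). Next I'll go above the rod and measure it at the same height and image position.

move_arm([
  {"delta_pos":[-0.045,0.4,0],"twist":[0,0,0],"hand":0},
  {"delta_pos":[-0.045,0.8,0],"twist":[0,0,0],"hand":0},
  {"delta_pos":[-0.045,1,0],"twist":[0,0,0],"hand":0},
])

```text
clock: 12.38
position: [0.4894, -0.1044, 0.2376]
ee_rot: [[1.0, -0.002, -0.002], [-0.002, -1.0, -0.002], [-0.002, 0.002, -1.0]]
force: [0.2, 0.3, 0.1]
opening: 1.001
finger_force: 0.0
```

move_arm([
  {"delta_pos":[0,0.4,0],"twist":[0,0,0],"hand":0},
  {"delta_pos":[0,0.8,0],"twist":[0,0,0],"hand":0},
  {"delta_pos":[0,1,0],"twist":[0,0,0],"hand":0},
])

```text
clock: 12.75
position: [0.4894, -0.2548, 0.2376]
ee_rot: [[1.0, -0.002, -0.002], [-0.002, -1.0, -0.001], [-0.002, 0.001, -1.0]]
force: [0.9, 0.5, -1.0]
opening: 0.999
finger_force: 0.0
```

move_arm([
  {"delta_pos":[0,0.12,0],"twist":[0,0,0],"hand":0},
  {"delta_pos":[0,0.12,0],"twist":[0,0,0],"hand":0},
  {"delta_pos":[0,0.12,0],"twist":[0,0,0],"hand":0},
])

```text
clock: 13.12
position: [0.4903, -0.269, 0.2388]
ee_rot: [[1.0, 0.001, -0.001], [0.001, -1.0, -0.001], [-0.001, 0.001, -1.0]]
force: [-0.1, 0.9, -0.5]
opening: 1.005
finger_force: 0.0
```

```bash
python3 - <<'E'
from h import *
look('w7',['rod'])
im=cv2.imread('pics/w7.png');c=arm.get_calibration('wrist');C=(.4902,-.2712)
r=[]
for d,z in((.034,.127),(.034,.122),(.020,.159)):
    b=circ(im,c,C,z,d,search=.008);r.append(b);print(d,z,b)
P=[]
for b,z in((r[0],.127),(r[2],.159)):
    q=rect(im,c,C,z,.03,400);s=399/.06;cv2.circle(q,(int(200-(b[2]-C[1])*s),int(200-(b[1]-C[0])*s)),int(b[3]/2*s),(0,0,255),1);P.append(q)
cv2.imwrite('pics/m5.png',np.hstack(P))
E
```

```text
13.12 [ 0.4903 -0.269   0.2388] op 1.005 F [-0.0892  0.8949 -0.493 ] ff 0.0
[ 1.      0.0007 -0.0005  0.0007 -1.     -0.0007 -0.0005  0.0007 -1.    ]
cam [ 0.5739 -0.2689  0.3727] [-0.3239 -0.0003 -0.9461] 371.64829954431775 314.73440864866706 238.16062093407942
rod [ 0.4889 -0.2683  0.1218] 0.56
rod [0.7183 0.1009 0.0052] 0.5
0.034 0.127 [76.0386  0.4912 -0.2708  0.034 ]
0.034 0.122 [66.6724  0.4902 -0.2708  0.034 ]
0.02 0.159 [149.6962   0.4914  -0.2708   0.02  ]
```

View pics/m5.png

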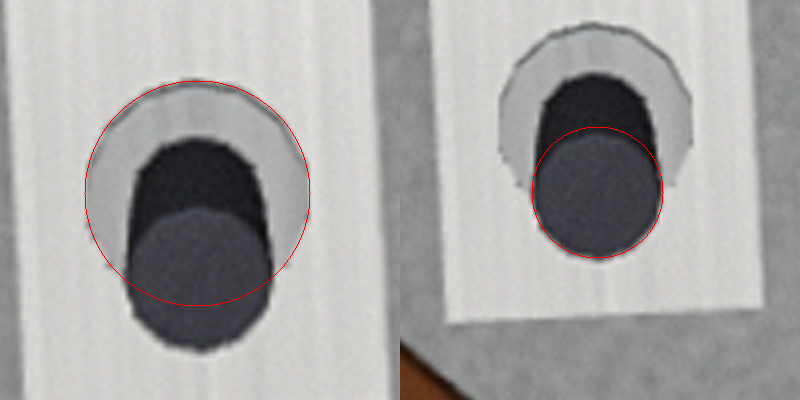

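The flange and knob fits agree: the rod axis is at (0.491, -0.2708). I'll descend and grip the knob.

move_arm([
  {"delta_pos":[0.005,0.012,0.3],"twist":[0,0,0],"hand":0},
  {"delta_pos":[0.005,0.012,0.55],"twist":[0,0,0],"hand":0},
  {"delta_pos":[0.005,0.012,0.66],"twist":[0,0,0],"hand":0},
  {"delta_pos":[0.005,0.012,0.66],"twist":[0,0,0],"hand":0},
  {"delta_pos":[0.005,0.012,0.66],"twist":[0,0,0],"hand":0},
])

```text
clock: 13.85
position: [0.4924, -0.2727, 0.1421]
ee_rot: [[1.0, 0.0, 0.003], [0.0, -1.0, -0.003], [0.003, 0.003, -1.0]]
force: [-0.1, -0.5, 0.3]
opening: 0.998
finger_force: 0.0
```

move_arm([
  {"delta_pos":[0,0,0],"twist":[0,0,0],"hand":0.4},
  {"delta_pos":[0,0,0],"twist":[0,0,0],"hand":0.7},
  {"delta_pos":[0,0,0],"twist":[0,0,0],"hand":1},
  {"delta_pos":[0,0,0],"twist":[0,0,0],"hand":1},
  {"delta_pos":[0,0,0],"twist":[0,0,0],"hand":1},
  {"delta_pos":[0,0,0],"twist":[0,0,0],"hand":1},
  {"delta_pos":[0,0,0],"twist":[0,0,0],"hand":1},
], grip_force=70)

```text
clock: 14.72
position: [0.4914, -0.2723, 0.1408]
ee_rot: [[1.0, -0.0, 0.001], [-0.0, -1.0, -0.002], [0.001, 0.002, -1.0]]
force: [-0.6, 1.8, 5.5]
opening: 0.208
finger_force: 68.4
```

move_arm([
  {"delta_pos":[0,0,-0.1],"twist":[0,0,0],"hand":1},
  {"delta_pos":[0,0,-0.3],"twist":[0,0,0],"hand":1},
  {"delta_pos":[0,0,-0.55],"twist":[0,0,0],"hand":1},
  {"delta_pos":[0,0,-0.8],"twist":[0,0,0],"hand":1},
  {"delta_pos":[0,0,-1],"twist":[0,0,0],"hand":1},
  {"delta_pos":[0,0,-1],"twist":[0,0,0],"hand":1},
  {"delta_pos":[0,0,-1],"twist":[0,0,0],"hand":1},
])

```text
clock: 15.6
position: [0.4903, -0.2716, 0.2886]
ee_rot: [[1.0, -0.0, -0.002], [-0.0, -1.0, -0.001], [-0.002, 0.001, -1.0]]
force: [-0.8, -0.8, -3.3]
opening: 0.21
finger_force: 68.6
```

move_arm([
  {"delta_pos":[0.04,-0.15,0],"twist":[0,0,0],"hand":1},
  {"delta_pos":[0.04,-0.4,0],"twist":[0,0,0],"hand":1},
  {"delta_pos":[0.04,-0.7,0],"twist":[0,0,0],"hand":1},
  {"delta_pos":[0.04,-1,0],"twist":[0,0,0],"hand":1},
])

```text
clock: 16.1
position: [0.4957, -0.1205, 0.287]
ee_rot: [[1.0, -0.001, -0.004], [-0.001, -1.0, -0.0], [-0.004, 0.0, -1.0]]
force: [0.3, 0.2, -2.5]
opening: 0.212
finger_force: 68.7
```

move_arm([
  {"delta_pos":[0,-0.3,0],"twist":[0,0,0],"hand":1},
  {"delta_pos":[0,-0.6,0],"twist":[0,0,0],"hand":1},
  {"delta_pos":[0,-0.85,0],"twist":[0,0,0],"hand":1},
  {"delta_pos":[0,-1,0],"twist":[0,0,0],"hand":1},
  {"delta_pos":[0,-1,0],"twist":[0,0,0],"hand":1},
])

```text
clock: 16.73
position: [0.4958, 0.0293, 0.2872]
ee_rot: [[1.0, 0.003, -0.004], [0.003, -1.0, -0.002], [-0.004, 0.002, -1.0]]
force: [0.2, -1.1, -2.2]
opening: 0.209
finger_force: 68.8
```

move_arm([
  {"delta_pos":[0,-0.07,0],"twist":[0,0,0],"hand":1},
  {"delta_pos":[0,-0.13,0],"twist":[0,0,0],"hand":1},
  {"delta_pos":[0,-0.13,0],"twist":[0,0,0],"hand":1},
  {"delta_pos":[0,-0.13,0],"twist":[0,0,0],"hand":1},
])

```text
clock: 17.23
position: [0.4972, 0.0472, 0.2897]
ee_rot: [[1.0, -0.0, 0.0], [-0.0, -1.0, -0.002], [0.0, 0.002, -1.0]]
force: [-0.5, -0.0, -2.3]
opening: 0.213
finger_force: 68.9
```

```bash
python3 - <<'E'
from h import *
look('w8',['rod_tip','rod','fixture_neck'])
p=arm.state()['position']
cv2.imwrite('pics/s8.png',arm.capture('scene')[:,:,::-1]);cv2.imwrite('pics/t8.png',arm.capture('top')[:,:,::-1])
for cam in('scene','top'):
  for t in('rod_tip','rod','fixture_neck'):
    for d in arm.place_of(cam,t)[:4]:print(cam,t,np.array(d['xyz']),round(d['confidence'],2))
im=cv2.imread('pics/w8.png');c=arm.get_calibration('wrist')
for d,z in((.034,p[2]-.0188+.005),(.020,p[2]-.0188+.037)):print(circ(im,c,p[:2],z,d,search=.006))
w=im[:,80:560];z=lambda n,x,y:cv2.resize(cv2.imread(n)[y-45:y+45,x-60:x+60],(320,240),interpolation=cv2.INTER_CUBIC)
cv2.imwrite('pics/m6.png',np.hstack([w,np.vstack([z('pics/s8.png',325,215),z('pics/t8.png',305,235)])]))
E
```

```text
17.23 [0.4972 0.0472 0.2897] op 0.213 F [-0.5194 -0.0184 -2.2987] ff 68.85358214378357
[ 1.     -0.0003  0.0004 -0.0003 -1.     -0.0021  0.0004  0.0021 -1.    ]
cam [0.5807 0.0475 0.4237] [-0.3232 -0.0013 -0.9463] 371.64829954431775 314.73440864866706 238.16062093407942
rod_tip [0.495  0.0487 0.1633] 0.73
rod [0.4971 0.0489 0.2713] 0.96
fixture_neck [0.4978 0.0479 0.1246] 0.8
scene rod_tip [0.4926 0.0485 0.1591] 0.53
scene rod [0.4945 0.0456 0.2692] 0.86
scene fixture_neck [ 0.3406 -0.2039  0.1283] 0.9
scene fixture_neck [0.4961 0.0506 0.132 ] 0.69
scene fixture_neck [ 0.3674 -0.0611 -0.0025] 0.19
top fixture_neck [0.4991 0.0483 0.1282] 0.97
top fixture_neck [ 0.3416 -0.2061  0.1252] 0.78
top fixture_neck [0.2707 0.2226 0.124 ] 0.61
[12.2875  0.4994  0.048   0.032 ]
[43.1896  0.4972  0.0476  0.018 ]
```

View pics/m6.png

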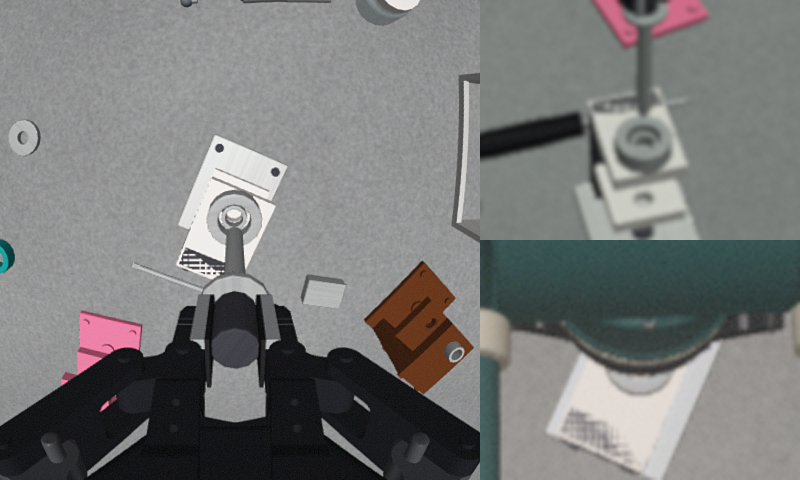

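The pictures show the rod hanging plumb over the ringed neck: tip at about (233,230) in the wrist part, neck mouth at (233,214). The networks agree. I'll nudge y by 1 mm and lower carefully, watching the force.

move_arm([
  {"delta_pos":[0.001,-0.006,0.08],"twist":[0,0,0],"hand":1},
  {"delta_pos":[0.001,-0.006,0.17],"twist":[0,0,0],"hand":1},
  {"delta_pos":[0.001,-0.006,0.17],"twist":[0,0,0],"hand":1},
  {"delta_pos":[0.001,-0.006,0.17],"twist":[0,0,0],"hand":1},
])

```text
clock: 18.32
position: [0.4972, 0.0484, 0.2638]
ee_rot: [[1.0, -0.0, -0.0], [-0.0, -1.0, -0.002], [-0.0, 0.002, -1.0]]
force: [0.5, 0.4, -2.7]
opening: 0.208
finger_force: 68.9
```

```bash
python3 - <<'E'
from h import *
look('w9',['rod_tip','fixture_neck'])
im=cv2.imread('pics/w9.png');c=arm.get_calibration('wrist')
for d,z in((.046,.134),(.027,.134),(.022,.128)):print(d,circ(im,c,(.4972,.048),z,d,search=.004))
# shaft centre line (y) just above the tip: dark/bright edges across rows at several heights
p=arm.state()['position'];g=None
for dz in(.02,.035,.05):
    z=p[2]-.1308+dz;q=cv2.GaussianBlur(cv2.cvtColor(rect(im,c,p[:2],z,.02,400),cv2.COLOR_BGR2GRAY),(0,0),2).astype(float)
    row=np.gradient(q[190:210].mean(0));s=399/.04
    l=np.argmax(abs(row[100:180]))+100;r=np.argmax(abs(row[220:300]))+220
    print(dz,'shaft y',p[1]-((l+r)/2-200)/s,'width',(r-l)/s)
E
```

```text
18.32 [0.4972 0.0484 0.2638] op 0.208 F [ 0.456   0.4023 -2.7284] ff 68.85393261909485
[ 1.     -0.     -0.0004 -0.     -1.     -0.0019 -0.0004  0.0019 -1.    ]
cam [0.5808 0.0486 0.3978] [-0.3239 -0.0011 -0.9461] 371.64829954431775 314.73440864866706 238.16062093407942
rod_tip [0.4967 0.05   0.1335] 0.56
fixture_neck [ 0.3381 -0.2053  0.1269] 0.97
fixture_neck [0.4996 0.0498 0.1284] 0.8
0.046 [61.1869  0.4982  0.0478  0.046 ]
0.027 [75.7536  0.4972  0.0478  0.028 ]
0.022 [56.4445  0.499   0.048   0.022 ]
0.02 shaft y 0.050643773148669836 width 0.015538847117794486
0.035 shaft y 0.04883926187047435 width 0.01213032581453634
0.05 shaft y 0.04883926187047435 width 0.011729323308270676
```

move_arm([
  {"delta_pos":[0.003,0.005,0.02],"twist":[0,0,0],"hand":1},
  {"delta_pos":[0.003,0.005,0.045],"twist":[0,0,0],"hand":1},
  {"delta_pos":[0.003,0.005,0.073],"twist":[0,0,0],"hand":1},
  {"delta_pos":[0.003,0.005,0.073],"twist":[0,0,0],"hand":1},
])

```text
clock: 18.98
position: [0.4973, 0.0476, 0.2525]
ee_rot: [[1.0, -0.0, -0.001], [-0.0, -1.0, -0.002], [-0.001, 0.002, -1.0]]
force: [0.0, -0.1, -3.2]
opening: 0.215
finger_force: 68.9
```

move_arm([
  {"delta_pos":[0,0,0.03],"twist":[0,0,0],"hand":1},
  {"delta_pos":[0,0,0.06],"twist":[0,0,0],"hand":1},
  {"delta_pos":[0,0,0.09],"twist":[0,0,0],"hand":1},
  {"delta_pos":[0,0,0.12],"twist":[0,0,0],"hand":1},
  {"delta_pos":[0,0,0.12],"twist":[0,0,0],"hand":1},
])

```text
clock: 19.6
position: [0.4974, 0.0475, 0.2346]
ee_rot: [[1.0, -0.0, -0.001], [-0.0, -1.0, -0.002], [-0.001, 0.002, -1.0]]
force: [0.6, -0.1, -2.4]
opening: 0.21
finger_force: 68.9
```

move_arm([
  {"delta_pos":[0,0,0.05],"twist":[0,0,0],"hand":1},
  {"delta_pos":[0,0,0.12],"twist":[0,0,0],"hand":1},
  {"delta_pos":[0,0,0.19],"twist":[0,0,0],"hand":1},
  {"delta_pos":[0,0,0.25],"twist":[0,0,0],"hand":1},
  {"delta_pos":[0,0,0.28],"twist":[0,0,0],"hand":1},
  {"delta_pos":[0,0,0.28],"twist":[0,0,0],"hand":1},
])

```text
clock: 20.35
position: [0.4975, 0.0475, 0.1927]
ee_rot: [[1.0, -0.0, -0.001], [-0.0, -1.0, -0.002], [-0.001, 0.002, -1.0]]
force: [0.0, 0.1, -2.6]
opening: 0.213
finger_force: 68.9
```

move_arm([
  {"delta_pos":[0,0,0.025],"twist":[0,0,0],"hand":1},
  {"delta_pos":[0,0,0.05],"twist":[0,0,0],"hand":1},
  {"delta_pos":[0,0,0.075],"twist":[0,0,0],"hand":1},
  {"delta_pos":[0,0,0.1],"twist":[0,0,0],"hand":1},
  {"delta_pos":[0,0,0.1],"twist":[0,0,0],"hand":1},
])

```text
clock: 20.98
position: [0.4974, 0.0474, 0.1777]
ee_rot: [[1.0, -0.0, -0.001], [-0.0, -1.0, -0.002], [-0.001, 0.002, -1.0]]
force: [0.3, -0.9, -3.4]
opening: 0.211
finger_force: 68.9
```

Tip at about 47 mm, inside the lower bushing, with no contact. Final lowering to 10 mm above the ring.

move_arm([
  {"delta_pos":[0,0,0.025],"twist":[0,0,0],"hand":1},
  {"delta_pos":[0,0,0.05],"twist":[0,0,0],"hand":1},
  {"delta_pos":[0,0,0.075],"twist":[0,0,0],"hand":1},
  {"delta_pos":[0,0,0.1],"twist":[0,0,0],"hand":1},
  {"delta_pos":[0,0,0.1],"twist":[0,0,0],"hand":1},
  {"delta_pos":[0,0,0.1],"twist":[0,0,0],"hand":1},
])

```text
clock: 21.72
position: [0.4979, 0.0475, 0.1633]
ee_rot: [[1.0, -0.0, 0.0], [-0.0, -1.0, -0.002], [0.0, 0.002, -1.0]]
force: [0.3, -0.0, -1.5]
opening: 0.213
finger_force: 68.9
```

```bash
python3 - <<'E'
from h import *
look('w10',['rod','ring'])
cv2.imwrite('pics/s10.png',arm.capture('scene')[:,:,::-1])
for t in('rod','rod_tip','ring','short_pin','mid_pin','flat_ring'):
    for d in arm.place_of('scene',t)[:3]:print(t,np.array(d['xyz']),round(d['confidence'],2))
E
```

```text
21.73 [0.4979 0.0475 0.1633] op 0.213 F [ 0.3178 -0.0133 -1.5497] ff 68.8530957698822
[ 1.     -0.      0.0003 -0.     -1.     -0.0018  0.0003  0.0018 -1.    ]
cam [0.5814 0.0477 0.2973] [-0.3232 -0.0011 -0.9463] 371.64829954431775 314.73440864866706 238.16062093407942
rod [0.4974 0.0507 0.1461] 0.9
ring [0.4951 0.0469 0.1127] 0.95
ring [0.41   0.3766 0.0008] 0.84
rod [0.4917 0.049  0.1426] 0.77
rod_tip [0.7166 0.1009 0.0003] 0.62
rod_tip [0.4966 0.046  0.0327] 0.58
ring [0.4116 0.3752 0.0028] 0.66
ring [0.4943 0.0468 0.1132] 0.48
short_pin [ 0.5558 -0.2656  0.1239] 0.68
mid_pin [ 0.6242 -0.2645  0.1227] 0.59
flat_ring [ 0.566   0.3076 -0.0012] 0.56
```

Flange at about 144.5 mm (10 mm above the ring), tip seen at about 33 mm, ring at 113 mm, and the bystanders I checked have not moved. Handing in.

```bash
python3 -c "
from rig import arm
print(arm.sign_off())"
```

```text
the job is handed in; nothing more can be done
None
```

The job is handed in: the spacer ring sits flat on the white arm, and the rod is threaded through the neck and lower bushing, still held by its knob with its flange about 10 mm above the ring and its tip about 12 mm below the bushing.

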